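Find the test sockets under the tip-up lids

TASK

A customer's lamp is to be tested at the counter: only one of the four identical tip-up lids of the grey power trough is free to open over the test sockets, the other three sit solid over blanked bays. Press lightly on the black ribbed end of the lids to find the one that rocks, then push that lid's raised end up and over, past upright, until it leans fully open on its stop. Nothing is to be picked up: do not force a solid lid, and leave all the goods around and on the trough where they are.

Things in the scene. Friction and masses are not known exactly. Their poses are not given: they have to be found in the camera images.
- trough: grey counter-top power trough, screwed down: 132 deep (its x), 475 long (its y), 66 high. Origin at the centre of its underside; at zero yaw its x points away from the robot, its y to the robot's left. Four bays along y at -138, -46, +46, +138 (lid_0 to lid_3), each with an aluminium tip-up lid flush with the top rim; fixed 7 mm bars between the lids. A switch and a lamp (unused) on its -y end.
- lid_0 (a joint): tilt of this lid in rad: 0 shut and flush; grows as its ribbed +x end goes down and its long -x end rises; 1.57 upright, 1.85 fully open on its stop. Three lids rest on solid blocks and give less than 0.05 when pressed; the free one turns against light hinge friction (about 2 N at the ribs) and stays where it is left. Which one is free varies and cannot be seen.
- lid_0_pad (a point): centre of the black ribbed press spot on the lid's top, 24 (x) by 60 (y) mm, 26 mm to +x of the hinge pin; moves with the lid; axes as the trough's when shut. Under this end of the free lid is an empty well, 55 mm deep below the lid and 46 mm from pin to wall
- lid_0_hinge (a point): middle of the lid's hinge pin, fixed on the trough, 63.5 mm above the counter; axes as the trough's, the pin runs along y. The lid is 110 x 82 x 5 mm with the pin in mid thickness, 45 mm from its ribbed +x end and 65 mm from its -x end
- lid_1 (a joint): tilt of this lid in rad: 0 shut and flush; grows as its ribbed +x end goes down and its long -x end rises; 1.57 upright, 1.85 fully open on its stop. Three lids rest on solid blocks and give less than 0.05 when pressed; the free one turns against light hinge friction (about 2 N at the ribs) and stays where it is left. Which one is free varies and cannot be seen.
- lid_1_pad (a point): centre of the black ribbed press spot on the lid's top, 24 (x) by 60 (y) mm, 26 mm to +x of the hinge pin; moves with the lid; axes as the trough's when shut. Under this end of the free lid is an empty well, 55 mm deep below the lid and 46 mm from pin to wall
- lid_1_hinge (a point): middle of the lid's hinge pin, fixed on the trough, 63.5 mm above the counter; axes as the trough's, the pin runs along y. The lid is 110 x 82 x 5 mm with the pin in mid thickness, 45 mm from its ribbed +x end and 65 mm from its -x end
- lid_2 (a joint): tilt of this lid in rad: 0 shut and flush; grows as its ribbed +x end goes down and its long -x end rises; 1.57 upright, 1.85 fully open on its stop. Three lids rest on solid blocks and give less than 0.05 when pressed; the free one turns against light hinge friction (about 2 N at the ribs) and stays where it is left. Which one is free varies and cannot be seen.
- lid_2_pad (a point): centre of the black ribbed press spot on the lid's top, 24 (x) by 60 (y) mm, 26 mm to +x of the hinge pin; moves with the lid; axes as the trough's when shut. Under this end of the free lid is an empty well, 55 mm deep below the lid and 46 mm from pin to wall
- lid_2_hinge (a point): middle of the lid's hinge pin, fixed on the trough, 63.5 mm above the counter; axes as the trough's, the pin runs along y. The lid is 110 x 82 x 5 mm with the pin in mid thickness, 45 mm from its ribbed +x end and 65 mm from its -x end
- lid_3 (a joint): tilt of this lid in rad: 0 shut and flush; grows as its ribbed +x end goes down and its long -x end rises; 1.57 upright, 1.85 fully open on its stop. Three lids rest on solid blocks and give less than 0.05 when pressed; the free one turns against light hinge friction (about 2 N at the ribs) and stays where it is left. Which one is free varies and cannot be seen.
- lid_3_pad (a point): centre of the black ribbed press spot on the lid's top, 24 (x) by 60 (y) mm, 26 mm to +x of the hinge pin; moves with the lid; axes as the trough's when shut. Under this end of the free lid is an empty well, 55 mm deep below the lid and 46 mm from pin to wall
- lid_3_hinge (a point): middle of the lid's hinge pin, fixed on the trough, 63.5 mm above the counter; axes as the trough's, the pin runs along y. The lid is 110 x 82 x 5 mm with the pin in mid thickness, 45 mm from its ribbed +x end and 65 mm from its -x end
- screwdriver: screwdriver with an orange handle, 190 long, lying on the counter; origin under its middle
- spot_lamp: white reflector lamp, 50 in diameter and 55 high, standing face down; origin at the centre of its underside
- lamp_holder: white ceramic lamp holder, 72 in diameter at the foot and 46 high; origin at the centre of its underside
- c_cell: black and copper battery, 26 in diameter and 49 high, standing on end; origin at the centre of its underside
- nine_volt: small blue and yellow block battery, 26 x 48 x 17, lying on the flat left end of the power trough; origin under its middle
- torch: red and black hand torch standing on its head, 68 in diameter at the foot and 155 high; origin at the centre of its underside
- bulb_box: upright white and yellow lamp carton, 62 x 62 x 115 high; origin at the centre of its underside
- headlamp_box: blue and white carton, 75 x 105 x 70 high; origin at the centre of its underside

How it is judged:
On the way:
1. the free lid rocks: pressed down at its ribbed end, its long end has risen clear of the trough (value of joint any of lid_0, lid_1, lid_2, lid_3 above 0.2 rad), for 0.1 s.
At the end, for the whole second after the job is handed in: The free lid stands past upright, open by more than 1.65 rad (its stop is at 1.85) and still; the other three are shut (under 0.08 rad); every piece of goods is within 15 mm of where it was, and those that stood are tilted less than 0.3 rad (((value of joint lid_0 above 1.65 rad and velocity of joint lid_0 below 0.05 rad/s and value of joint each of lid_1, lid_2, lid_3 below 0.08 rad) or (value of joint lid_1 above 1.65 rad and velocity of joint lid_1 below 0.05 rad/s and value of joint each of lid_0, lid_2, lid_3 below 0.08 rad) or (value of joint lid_2 above 1.65 rad and velocity of joint lid_2 below 0.05 rad/s and value of joint each of lid_0, lid_1, lid_3 below 0.08 rad) or (value of joint lid_3 above 1.65 rad and velocity of joint lid_3 below 0.05 rad/s and value of joint each of lid_0, lid_1, lid_2 below 0.08 rad)) and not (distance of screwdriver from where it was at the start of the episode above 0.015 m) and not (distance of spot_lamp from where it was at the start of the episode above 0.015 m or angle between spot_lamp's own z axis and vertical above 0.3 rad) and not (distance of lamp_holder from where it was at the start of the episode above 0.015 m or angle between lamp_holder's own z axis and vertical above 0.3 rad) and not (distance of c_cell from where it was at the start of the episode above 0.015 m or angle between c_cell's own z axis and vertical above 0.3 rad) and not (distance of nine_volt from where it was at the start of the episode above 0.015 m or angle between nine_volt's own z axis and vertical above 0.3 rad) and not (distance of torch from where it was at the start of the episode above 0.015 m or angle between torch's own z axis and vertical above 0.3 rad) and not (distance of bulb_box from where it was at the start of the episode above 0.015 m or angle between bulb_box's own z axis and vertical above 0.3 rad) and not (distance of headlamp_box from where it was at the start of the episode above 0.015 m or angle between headlamp_box's own z axis and vertical above 0.3 rad)); the robot touches nothing.
It fails at once if the trough or a lid is forced, with more than 40 N (contact force between any of the fingers, the arm and trough above 40 N).
It fails at once if a piece of the goods is lifted, knocked over or pushed more than 15 mm from its place (distance of screwdriver from where it was at the start of the episode above 0.015 m or (distance of spot_lamp from where it was at the start of the episode above 0.015 m or angle between spot_lamp's own z axis and vertical above 0.3 rad) or (distance of lamp_holder from where it was at the start of the episode above 0.015 m or angle between lamp_holder's own z axis and vertical above 0.3 rad) or (distance of c_cell from where it was at the start of the episode above 0.015 m or angle between c_cell's own z axis and vertical above 0.3 rad) or (distance of nine_volt from where it was at the start of the episode above 0.015 m or angle between nine_volt's own z axis and vertical above 0.3 rad) or (distance of torch from where it was at the start of the episode above 0.015 m or angle between torch's own z axis and vertical above 0.3 rad) or (distance of bulb_box from where it was at the start of the episode above 0.015 m or angle between bulb_box's own z axis and vertical above 0.3 rad) or (distance of headlamp_box from where it was at the start of the episode above 0.015 m or angle between headlamp_box's own z axis and vertical above 0.3 rad)).
It also fails if it takes over 64 s, if anything falls off the work surface, if the arm or the gripper's body presses on something with over 40 N, if the wrist force passes 120 N, or if a joint passes its speed limit or range.

ROBOT

A 6-joint arm with a two-finger parallel gripper is mounted at the origin on the work surface. World frame = base frame: x ahead of the robot, y to its left, z up, the work surface at z = 0. Lengths are in m, angles in rad, forces in N, time in s.
With the tool pointing down it reaches from about 0.225 to 0.875 m from the base axis. Payload 3.4 kg.
Tool frame: the origin (TCP) lies on the centre line of the jaws, within the pads' length; the fingertips stand 19 mm ahead of it and the grasp point (between the pads) is the TCP; z points along the fingers, x is the direction in which the jaws open and shut, and the axes are right-handed (so a half turn about z gives the same grasp; the last joint's range is limited). The gripper opens to 85 mm and grips with 20 to 120 N. Pads are 22 mm wide; open, the fingers measure 114 mm over their backs; the gripper's body (76 mm by 85 mm) begins 54 mm behind the grasp point. The pads swing forward as they close: fully open they stand 13 mm farther back than shut.
Start: joints at [-1.465, 0.276, 1.505, -0, 1.361, -0.121], TCP at [0.129, -0.56, 0.25] pointing down, gripper open.
Joint ranges: [-2.89, 2.89], [-0.75, 2.08], [0.22, 2.7], [-1.18, 4.32], [0.11, 2.71], [-2.7, 2.7]. Speed limits (rad/s): [2.57, 2.57, 3.14, 3.14, 3.14, 3.14].

INTERFACE

Orientations are given as [roll, pitch, yaw] about the fixed x, y, z axes, in that order (R = Rz(yaw) Ry(pitch) Rx(roll)).
In Python, from bench import arm gives the robot as it stands. The module is installed in compiled form; this text tells all that it offers.
- The arm moves only by the tool step_arm, never from a script. Its argument "targets" is a list of rows, each an object with "grip": the gripper command: -1 is fully open, 1 is shut, values between are in proportion; "delta_pos": the shift along the tool's x, y, z in mm, a list of three; "turn": the turn about the tool's z in rad. In form: [{"grip": grip, "delta_pos": [tx, ty, tz], "turn": turn}, ...]. A call has 1 to 10 rows; each row shifts and turns the pose as measured when the row begins, along the tool's axes as they then stand; what a row does not reach is not made up. A row lasts 1/8 s, in which the tool goes at most 62.5 mm and 10.7 degrees, less where a joint would pass 70% of its speed; a pose out of reach is approached as far as the arm can. A call is refused whole if a number of a shift passes 62.5 or a number of a turn 0.188, either way. A call with a gripper value outside its range is refused whole. The fingers move at their own pace and stop on an object; "squeeze" is the grip in N (left out, the last holds). Time passes only in rows, so rows that do not move let the fingers close. It gives the time, the measured TCP pose, the force and the opening at its end, in the units of the state.
- arm.get_obs(): the state, without advancing time (a new reading comes with each control period).
- arm.grab_frame(name): name is "side" or "top" or "wrist"; returns a dict with "image" (420x560x3 uint8, red, green, blue), "mtx" (3x3 intrinsics, pixels), "rvec" (rotation vector, rad) and "tvec" (3), from world to camera coordinates, as OpenCV has them. Camera axes: x right, y down, z forward; pixel columns grow to the right and rows downward; lengths in m; the calibration is good to about 2 mm. A picture is of the moment at which its call begins. There is no depth.
- arm.hand_in(): hands the job in, once; it reports no verdict.
The state is a dict: "clock": time; "q": joint angles; "qvel": joint speeds; "tau": joint torques, N m; "ee_pos": TCP position; "tcp_rot": TCP orientation; "force": force on the tool from outside, world axes, zero at the start; "wrist_torque": the same for the moment, N m; "width": finger opening in m.
Only numpy, scipy, OpenCV 4.12 (cv2) and the standard library are available. Lean on these libraries where they do the work, as an engineer would, in place of code of your own. Each camera call takes 0.05 s, during which the arm holds its last target. There are 200 camera calls.

## Working session

There is one attempt and no reset: what is moved stays moved. The work goes in short steps, Python scripts to look and compute and a tool call to move; the robot and the scene stay as the last step left them, time stands still between calls to the robot, and variables do not carry over. Pictures are saved under pics/ and viewed, about 8 in all and at most 12, crops included, and the job is handed in when it is done.

Besides the shell and the picture viewer there is one more tool, called after "Request:" by a JSON object that holds its "name" and its "arguments". step_arm: Moves the arm, as the interface text tells. Its arguments: {"type":"object","properties":{"targets":{"type":"array","items":{"type":"object","properties":{"grip":{"type":"number"},"delta_pos":{"type":"array","items":{"type":"number"}},"turn":{"type":"number"}}}},"squeeze":{"type":"number"}},"required":["targets"]}

```bash
mkdir -p pics; cat > h.py <<'E'
import numpy as np,cv2,pickle
from bench import arm
def grab(n,tag):
    f=arm.grab_frame(n); pickle.dump(f,open(f'pics/{tag}.pkl','wb')); return f
def save(img,tag,s=1): cv2.imwrite(f'pics/{tag}.png',cv2.resize(img[...,::-1],None,fx=s,fy=s,interpolation=cv2.INTER_CUBIC))
def proj(f,P): return cv2.projectPoints(np.array(P,float).reshape(-1,3),np.array(f['rvec']),np.array(f['tvec']),f['mtx'],None)[0].reshape(-1,2)
def back(f,uv,z):
    R=cv2.Rodrigues(np.array(f['rvec'],float))[0]; t=np.array(f['tvec']).ravel(); c=-R.T@t
    d=R.T@np.linalg.inv(f['mtx'])@np.array([uv[0],uv[1],1.]); return c+d*(z-c[2])/d[2]
E
python3 - <<'E'
from h import *
t=grab('top','top0');s=grab('side','side0')
save(t['image'],'top0',1.42);save(s['image'],'side0',1.42)
o=arm.get_obs();print({k:np.round(v,3) for k,v in o.items()})
E
```

```text
{'clock': np.float64(0.1), 'q': array([-1.465,  0.277,  1.506,  0.   ,  1.361, -0.121]), 'qvel': array([-0.002, -0.002, -0.004, -0.001,  0.002, -0.001]), 'tau': array([ 2.000e-03, -4.177e+01, -2.464e+01, -0.000e+00,  6.000e-03,
        0.000e+00]), 'ee_pos': array([ 0.129, -0.56 ,  0.25 ]), 'tcp_rot': array([-3.141e+00,  2.000e-03, -1.344e+00]), 'force': array([ 0.589, -0.111, -0.286]), 'wrist_torque': array([-0.002, -0.041, -0.007]), 'width': np.float64(0.085)}
```

View pics/top0.png

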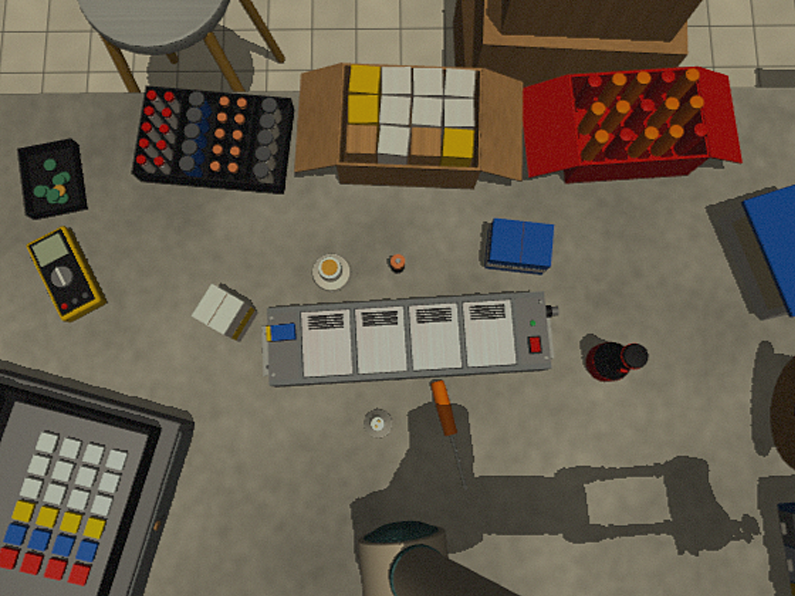

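View pics/side0.png

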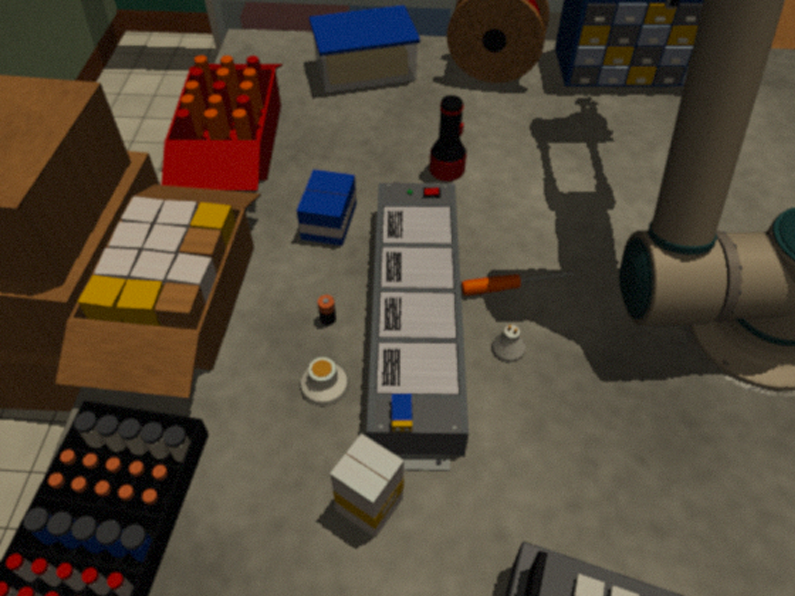

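The top view shows the four lids with ribs at about (324,321), (379,317), (433,314) and (487,310), left to right lid_3 to lid_0. The screwdriver touches near lid_1's near side and the lamp is at (377,422). Next I take an enlarged crop to fit the pose.

```bash
python3 - <<'E'
from h import *
f=pickle.load(open('pics/top0.pkl','rb'))
save(f['image'][195:285,178:400],'crop0',3.6)
R=cv2.Rodrigues(np.array(f['rvec'],float))[0];print('cam',-R.T@np.array(f['tvec']).ravel())
for n,p in dict(l3=(324,321),l2=(379,317),l1=(433,314),l0=(487,310)).items(): print(n,back(f,np.array(p)/1.42,.066))
E
```

```text
cam [0.41194424 0.03706951 1.14724407]
l3 [0.56330876 0.1485859  0.066     ]
l2 [0.56936842 0.05502269 0.066     ]
l1 [ 0.57373229 -0.03698884  0.066     ]
l0 [ 0.57982759 -0.12919306  0.066     ]
```

View pics/crop0.png

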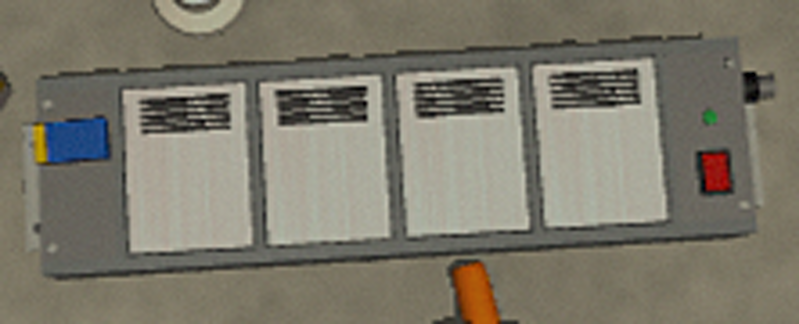

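```bash
cat >> h.py <<'E'
Y=[-.138,-.046,.046,.138]
def T(p,P): # trough->world xy
    c,s=np.cos(p[2]),np.sin(p[2]); P=np.atleast_2d(P); return np.c_[p[0]+c*P[:,0]-s*P[:,1],p[1]+s*P[:,0]+c*P[:,1]]
def rel(trough_xy,z,pose):
    "tool-axis mm shift from the present pose to a trough point (TCP height z)"
    from scipy.spatial.transform import Rotation as Ro
    o=arm.get_obs(); w=np.r_[T(pose,trough_xy)[0],z]-o['ee_pos']
    return np.round(Ro.from_euler('xyz',o['tcp_rot']).inv().apply(w)*1000,1)
E
python3 - <<'E'
from h import *
from scipy.optimize import least_squares
f=pickle.load(open('pics/top0.pkl','rb'))
px=np.array([(122,89),(245,83),(253,246),(130,253),(532,65),(656,57),(667,219),(545,227),(186,114),(322,105),(459,97),(595,88)],float)
px=(px+.5)/3.6-.5+[178,195]
w=np.array([back(f,p,.066)[:2] for p in px])
def L(a):
    y=Y[3]; y0=Y[0]; k=a[3]
    return np.array([(k+45e-3,y+.041),(k+.045,y-.041),(k-.065,y-.041),(k-.065,y+.041),(k+.045,y0+.041),(k+.045,y0-.041),(k-.065,y0-.041),(k-.065,y0+.041)]+[(k+.026,v) for v in Y[::-1]])
g=lambda a:(T([a[0],a[1],a[2]],L([0,0,0,0]))-w).ravel()
r=least_squares(g,[.53,0,.06]);p=r.x;print('pose of hinge line',p,'rms mm',np.sqrt(np.mean(r.fun**2))*1e3)
print((r.fun.reshape(-1,2)*1e3).round(1).tolist())
np.save('pose.npy',p)
print('pads 0-3',T(p,[(.026,v) for v in Y]).round(4).tolist())
for n,(u,v),z in [('driver',(436,380),.02),('torchbase',(600,365),.0),('torchtop',(636,355),.155),('lamp',(377,424),.05)]: print(n,back(f,np.array((u,v))/1.42,z).round(3))
print('turn',arm.get_obs()['tcp_rot'][2]-(p[2]-np.pi/2))
E
```

```text
pose of hinge line [0.54434852 0.0071891  0.05326142] rms mm 0.5348253862635124
[[-0.3, -0.7], [0.7, 0.1], [0.2, -0.2], [-0.3, 0.3], [0.5, -0.2], [0.1, 1.7], [-0.6, -1.1], [-0.4, -0.3], [0.3, 0.5], [-0.1, -0.1], [0.1, 0.1], [-0.3, -0.2]]
pads 0-3 [[0.5777, -0.1292], [0.5728, -0.0374], [0.5679, 0.0545], [0.563, 0.1464]]
driver [ 0.464 -0.043  0.02 ]
torchbase [ 0.489 -0.338  0.   ]
torchtop [ 0.494 -0.344  0.155]
lamp [0.39 0.06 0.05]
turn 0.17346830366408983
```

Request:
{"name": "step_arm", "arguments": {"targets": [{"grip": 1,"delta_pos": [0,0,0],"turn": 0.167},{"grip": 1,"delta_pos": [0,0,0],"turn": 0},{"grip": 1,"delta_pos": [0,0,0],"turn": 0},{"grip": 1,"delta_pos": [0,0,0],"turn": 0}], "squeeze": 20}}

```text
clock: 0.6
ee_pos: [0.1292, -0.559, 0.248]
tcp_rot: [3.141, 0.005, -1.51]
force: [0.3, -0.7, -0.0]
width: 0.0121
```

```bash
python3 - <<'E'
from h import *
p=np.load('pose.npy');print(rel((.026,Y[0]),.10,p))
E
```

```text
[-401.2 -473.7  149.9]
```

Request:
{"name": "step_arm", "arguments": {"targets": [{"grip": 1,"delta_pos": [-39,-46,0],"turn": 0},{"grip": 1,"delta_pos": [-39,-46,0],"turn": 0},{"grip": 1,"delta_pos": [-39,-46,0],"turn": 0},{"grip": 1,"delta_pos": [-39,-46,0],"turn": 0},{"grip": 1,"delta_pos": [-39,-46,0],"turn": 0},{"grip": 1,"delta_pos": [-39,-46,0],"turn": 0},{"grip": 1,"delta_pos": [-39,-46,0],"turn": 0},{"grip": 1,"delta_pos": [-39,-46,0],"turn": 0},{"grip": 1,"delta_pos": [-39,-46,0],"turn": 0},{"grip": 1,"delta_pos": [-39,-46,0],"turn": 0}]}}

```text
clock: 1.85
ee_pos: [0.5755, -0.134, 0.2504]
tcp_rot: [-3.137, -0.003, -1.509]
force: [1.1, -0.9, 0.3]
width: -0.0001
```

```bash
python3 - <<'E'
from h import *
p=np.load('pose.npy');print(rel((.026,Y[0]),.10,p), arm.get_obs()['tcp_rot'],arm.get_obs()['width'],arm.get_obs()['force'])
E
```

```text
[ -5.1  -1.8 150.3] [-3.13676376 -0.00316437 -1.50887768] -6.881341682200152e-05 [ 1.0846445  -0.94072188  0.33172927]
```

Down to TCP 0.10, then slower.

Request:
{"name": "step_arm", "arguments": {"targets": [{"grip": 1,"delta_pos": [-5,-2,50],"turn": 0.008},{"grip": 1,"delta_pos": [0,0,50],"turn": 0},{"grip": 1,"delta_pos": [0,0,35],"turn": 0},{"grip": 1,"delta_pos": [0,0,12],"turn": 0},{"grip": 1,"delta_pos": [0,0,0],"turn": 0}]}}

```text
clock: 2.48
ee_pos: [0.5846, -0.1248, 0.1011]
tcp_rot: [-3.13, -0.005, -1.504]
force: [-0.0, -0.8, 0.4]
width: -0.0001
```

```bash
python3 - <<'E'
from h import *
p=np.load('pose.npy');print(rel((.026,Y[0]),.085,p), arm.get_obs()['force'])
E
```

```text
[ 3.9  7.5 16. ] [-0.04586753 -0.81822394  0.43441262]
```

Request:
{"name": "step_arm", "arguments": {"targets": [{"grip": 1,"delta_pos": [4,7.5,5],"turn": 0.01},{"grip": 1,"delta_pos": [0,0,4],"turn": 0},{"grip": 1,"delta_pos": [0,0,2],"turn": 0},{"grip": 1,"delta_pos": [0,0,0],"turn": 0}]}}

```text
clock: 2.98
ee_pos: [0.5794, -0.1312, 0.0937]
tcp_rot: [-3.122, -0.008, -1.516]
force: [-0.2, 0.5, 0.4]
width: 0.0
```

```bash
python3 - <<'E'
from h import *
p=np.load('pose.npy');print(rel((.026,Y[0]),.085,p), arm.get_obs()['force'])
E
```

```text
[-2.1  1.8  8.7] [-0.20810717  0.46454515  0.39578331]
```

Request:
{"name": "step_arm", "arguments": {"targets": [{"grip": 1,"delta_pos": [-2,2,3],"turn": 0},{"grip": 1,"delta_pos": [0,0,3],"turn": 0},{"grip": 1,"delta_pos": [0,0,1.5],"turn": 0}]}}

```text
clock: 3.35
ee_pos: [0.5777, -0.1292, 0.0863]
tcp_rot: [-3.121, -0.008, -1.515]
force: [0.6, -0.4, -0.7]
width: 0.0001
```

Request:
{"name": "step_arm", "arguments": {"targets": [{"grip": 1,"delta_pos": [0,0,1.5],"turn": 0},{"grip": 1,"delta_pos": [0,0,1.5],"turn": 0}]}}

```text
clock: 3.6
ee_pos: [0.5778, -0.1292, 0.0847]
tcp_rot: [-3.121, -0.008, -1.515]
force: [-3.6, 1.3, 17.2]
width: 0.0
```

Solid: 17 N with hardly any travel. Next lid_1.

Request:
{"name": "step_arm", "arguments": {"targets": [{"grip": 1,"delta_pos": [0,0,-10],"turn": 0},{"grip": 1,"delta_pos": [-46,0,-3],"turn": 0},{"grip": 1,"delta_pos": [-44,0,0],"turn": 0},{"grip": 1,"delta_pos": [0,0,0],"turn": 0}]}}

```text
clock: 4.1
ee_pos: [0.5741, -0.0382, 0.0988]
tcp_rot: [-3.117, -0.009, -1.517]
force: [0.6, 0.3, -0.3]
width: 0.0003
```

```bash
python3 - <<'E'
from h import *
p=np.load('pose.npy');print(rel((.026,Y[1]),.085,p), arm.get_obs()['force'])
E
```

```text
[-1.   1.6 13.7] [ 0.5648619   0.27175731 -0.28781768]
```

Request:
{"name": "step_arm", "arguments": {"targets": [{"grip": 1,"delta_pos": [-1,1.5,6],"turn": 0},{"grip": 1,"delta_pos": [0,0,4],"turn": 0},{"grip": 1,"delta_pos": [0,0,1.5],"turn": 0},{"grip": 1,"delta_pos": [0,0,1],"turn": 0}]}}

```text
clock: 4.6
ee_pos: [0.5733, -0.0399, 0.0853]
tcp_rot: [-3.117, -0.01, -1.519]
force: [-0.2, -0.8, -0.0]
width: -0.0
```

Request:
{"name": "step_arm", "arguments": {"targets": [{"grip": 1,"delta_pos": [0,0,1],"turn": 0},{"grip": 1,"delta_pos": [0,0,1],"turn": 0}]}}

```text
clock: 4.85
ee_pos: [0.5734, -0.0399, 0.0848]
tcp_rot: [-3.117, -0.009, -1.521]
force: [-1.8, 2.4, 9.3]
width: 0.0001
```

lid_1 is solid too. Next lid_2.

Request:
{"name": "step_arm", "arguments": {"targets": [{"grip": 1,"delta_pos": [0,0,-10],"turn": 0},{"grip": 1,"delta_pos": [-47,0,-3],"turn": 0},{"grip": 1,"delta_pos": [-46,0,0],"turn": 0},{"grip": 1,"delta_pos": [0,0,0],"turn": 0}]}}

```text
clock: 5.35
ee_pos: [0.5706, 0.0535, 0.0994]
tcp_rot: [-3.112, -0.01, -1.524]
force: [-0.6, -0.2, -0.1]
width: -0.0001
```

```bash
python3 - <<'E'
from h import *
p=np.load('pose.npy');print(rel((.026,Y[2]),.085,p), arm.get_obs()['force'])
E
```

```text
[-1.3  3.1 14.3] [-0.5511663  -0.16091219 -0.14901208]
```

Request:
{"name": "step_arm", "arguments": {"targets": [{"grip": 1,"delta_pos": [-1.3,3,6],"turn": 0},{"grip": 1,"delta_pos": [0,0,5],"turn": 0},{"grip": 1,"delta_pos": [0,0,1.5],"turn": 0},{"grip": 1,"delta_pos": [0,0,1],"turn": 0}]}}

```text
clock: 5.85
ee_pos: [0.5682, 0.0519, 0.0851]
tcp_rot: [-3.112, -0.011, -1.526]
force: [-0.1, 1.7, 2.6]
width: -0.0001
```

Request:
{"name": "step_arm", "arguments": {"targets": [{"grip": 1,"delta_pos": [0,0,1],"turn": 0},{"grip": 1,"delta_pos": [0,0,1],"turn": 0}]}}

```text
clock: 6.1
ee_pos: [0.5684, 0.0518, 0.0835]
tcp_rot: [-3.111, -0.01, -1.528]
force: [-0.5, 1.9, 2.7]
width: 0.0001
```

lid_2 is the free one: it gives at under 3 N. I press on.

Request:
{"name": "step_arm", "arguments": {"targets": [{"grip": 1,"delta_pos": [0,0,3],"turn": 0},{"grip": 1,"delta_pos": [0,0,3],"turn": 0},{"grip": 1,"delta_pos": [0,0,3],"turn": 0},{"grip": 1,"delta_pos": [0,0,0],"turn": 0}]}}

```text
clock: 6.6
ee_pos: [0.5689, 0.0514, 0.0742]
tcp_rot: [-3.111, -0.011, -1.527]
force: [0.2, 0.5, -0.5]
width: -0.0001
```

Request:
{"name": "step_arm", "arguments": {"targets": [{"grip": 1,"delta_pos": [0,0,3],"turn": 0},{"grip": 1,"delta_pos": [0,0,3],"turn": 0},{"grip": 1,"delta_pos": [0,0,1],"turn": 0}]}}

```text
clock: 6.98
ee_pos: [0.5702, 0.0511, 0.067]
tcp_rot: [-3.109, -0.012, -1.527]
force: [0.1, -0.2, 1.2]
width: -0.0002
```

```bash
python3 - <<'E'
from h import *
s=grab('side','side1'); save(s['image'][120:300,200:440],'side1',3.2)
p=np.load('pose.npy');print(rel((.026,Y[2]),.07,p), arm.get_obs()['force'])
E
```

```text
[-3.5  2.1 -3.2] [1.04210545 0.29406897 1.5640283 ]
```

View pics/side1.png

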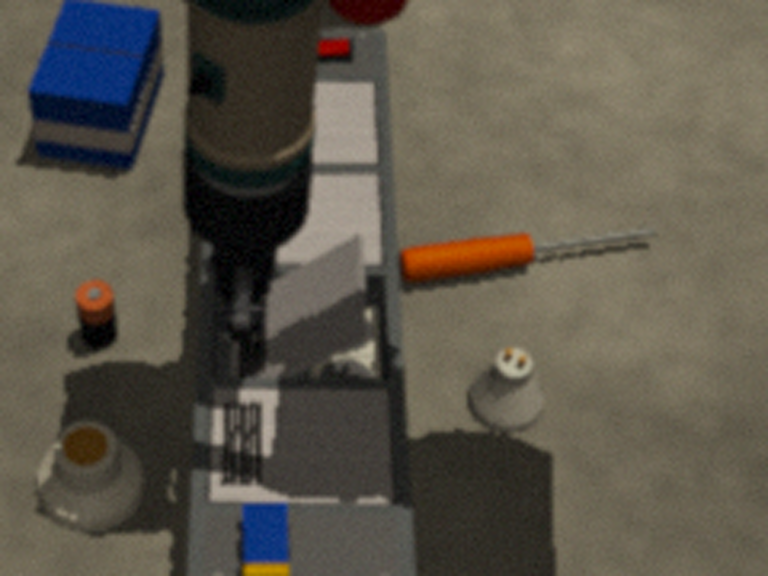

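The picture shows lid_2 tilted by roughly 0.8 rad with its raised end up and the goods unmoved. I go up, over to the near side, then push.

Request:
{"name": "step_arm", "arguments": {"targets": [{"grip": 1,"delta_pos": [0,0,-20],"turn": 0},{"grip": 1,"delta_pos": [0,0,-50],"turn": 0},{"grip": 1,"delta_pos": [0,0,-45],"turn": 0},{"grip": 1,"delta_pos": [0,35,0],"turn": 0},{"grip": 1,"delta_pos": [0,40,0],"turn": 0},{"grip": 1,"delta_pos": [0,35,0],"turn": 0},{"grip": 1,"delta_pos": [0,0,0],"turn": 0}]}}

```text
clock: 7.9
ee_pos: [0.4514, 0.047, 0.1789]
tcp_rot: [-3.116, -0.012, -1.527]
force: [-0.3, 0.7, 0.1]
width: -0.0003
```

```bash
python3 - <<'E'
from h import *
p=np.load('pose.npy');print(rel((-.078,Y[2]),.11,p), arm.get_obs()['force'])
E
```

```text
[ -2.2 -11.   69.1] [-0.3389512   0.6819324   0.13726872]
```

Request:
{"name": "step_arm", "arguments": {"targets": [{"grip": 1,"delta_pos": [-2,-4,30],"turn": 0},{"grip": 1,"delta_pos": [0,0,25],"turn": 0},{"grip": 1,"delta_pos": [0,0,12],"turn": 0},{"grip": 1,"delta_pos": [0,0,0],"turn": 0}]}}

```text
clock: 8.4
ee_pos: [0.4607, 0.0483, 0.1109]
tcp_rot: [-3.111, -0.013, -1.527]
force: [0.7, -0.2, -0.1]
width: 0.0001
```

```bash
python3 - <<'E'
from h import *
p=np.load('pose.npy');print(rel((-.006,Y[2]),.11,p), arm.get_obs()['force'])
E
```

```text
[ -1.2 -75.3   3.2] [ 0.71018537 -0.2083347  -0.06845435]
```

Request:
{"name": "step_arm", "arguments": {"targets": [{"grip": 1,"delta_pos": [0,-12,0],"turn": 0},{"grip": 1,"delta_pos": [0,-12,0],"turn": 0},{"grip": 1,"delta_pos": [0,-8,0],"turn": 0},{"grip": 1,"delta_pos": [0,-6,0],"turn": 0},{"grip": 1,"delta_pos": [0,-6,0],"turn": 0},{"grip": 1,"delta_pos": [0,-6,0],"turn": 0}]}}

```text
clock: 9.15
ee_pos: [0.5151, 0.0506, 0.1148]
tcp_rot: [-3.108, -0.013, -1.527]
force: [-1.2, -0.6, 0.8]
width: 0.0002
```

Request:
{"name": "step_arm", "arguments": {"targets": [{"grip": 1,"delta_pos": [0,-5,0],"turn": 0},{"grip": 1,"delta_pos": [0,-5,0],"turn": 0},{"grip": 1,"delta_pos": [0,-4,0],"turn": 0}]}}

```text
clock: 9.52
ee_pos: [0.5303, 0.0513, 0.1153]
tcp_rot: [-3.108, -0.013, -1.527]
force: [-1.7, -0.2, 1.0]
width: -0.0
```

```bash
python3 - <<'E'
from h import *
p=np.load('pose.npy');print(rel((-.006,Y[2]),.11,p), arm.get_obs()['force'])
E
```

```text
[-1.3 -5.5  5.4] [-1.69623381 -0.15691573  1.01426232]
```

Request:
{"name": "step_arm", "arguments": {"targets": [{"grip": 1,"delta_pos": [0,-2,0],"turn": 0},{"grip": 1,"delta_pos": [0,-2,0],"turn": 0}]}}

```text
clock: 9.78
ee_pos: [0.5342, 0.0515, 0.1152]
tcp_rot: [-3.109, -0.013, -1.527]
force: [-1.2, 0.2, -0.3]
width: 0.0002
```

Request:
{"name": "step_arm", "arguments": {"targets": [{"grip": 1,"delta_pos": [0,-1.5,0],"turn": 0},{"grip": 1,"delta_pos": [0,-1.5,0],"turn": 0}]}}

```text
clock: 10.02
ee_pos: [0.5367, 0.0517, 0.1149]
tcp_rot: [-3.111, -0.013, -1.527]
force: [-0.9, -0.7, -0.1]
width: -0.0001
```

Request:
{"name": "step_arm", "arguments": {"targets": [{"grip": 1,"delta_pos": [0,-1,0],"turn": 0}]}}

```text
clock: 10.15
ee_pos: [0.5377, 0.0517, 0.1148]
tcp_rot: [-3.111, -0.013, -1.527]
force: [-2.0, -0.0, -0.9]
width: 0.0001
```

Request:
{"name": "step_arm", "arguments": {"targets": [{"grip": 1,"delta_pos": [0,-1,0],"turn": 0},{"grip": 1,"delta_pos": [0,-1,0],"turn": 0}]}}

```text
clock: 10.4
ee_pos: [0.538, 0.0517, 0.1147]
tcp_rot: [-3.115, -0.013, -1.527]
force: [-4.0, -0.9, 2.2]
width: 0.0003
```

Request:
{"name": "step_arm", "arguments": {"targets": [{"grip": 1,"delta_pos": [0,-1,0],"turn": 0},{"grip": 1,"delta_pos": [0,-1,0],"turn": 0}]}}

```text
clock: 10.65
ee_pos: [0.5381, 0.0517, 0.1147]
tcp_rot: [-3.119, -0.013, -1.526]
force: [-4.6, 0.7, 3.7]
width: 0.0002
```

The force is rising with no travel, so the lid is on its stop. I back off and look.

Request:
{"name": "step_arm", "arguments": {"targets": [{"grip": 1,"delta_pos": [0,10,0],"turn": 0},{"grip": 1,"delta_pos": [0,30,0],"turn": 0},{"grip": 1,"delta_pos": [0,40,-10],"turn": 0},{"grip": 1,"delta_pos": [0,20,-40],"turn": 0},{"grip": 1,"delta_pos": [0,20,-50],"turn": 0},{"grip": 1,"delta_pos": [0,40,-40],"turn": 0},{"grip": 1,"delta_pos": [0,40,0],"turn": 0},{"grip": 1,"delta_pos": [0,0,0],"turn": 0}]}}

```text
clock: 11.65
ee_pos: [0.3365, 0.0443, 0.2542]
tcp_rot: [-3.089, -0.014, -1.527]
force: [-0.6, 0.1, 0.4]
width: 0.0001
```

```bash
python3 - <<'E'
from h import *
s=grab('side','side2'); t=grab('top','top2')
a=cv2.resize(s['image'][60:360,170:440],(540,600)); b=cv2.resize(t['image'][140:320,130:470],(680,360))
save(s['image'],'side2',1.42); save(t['image'],'top2',1.42)
p=np.load('pose.npy');y=Y[2]
for th in (1.57,1.65,1.75,1.85):
    P=[np.r_[T(p,(-.065*np.cos(th),y+d))[0],.0635+.065*np.sin(th)] for d in (-.041,.041)]
    print(th,(proj(s,P)*1.42).round(1).tolist(),(proj(t,P)*1.42).round(1).tolist())
print(arm.get_obs()['ee_pos'],arm.get_obs()['force'])
E
```

```text
1.57 [[410.2, 264.5], [410.1, 309.9]] [[405.2, 326.8], [354.0, 330.0]]
1.65 [[406.6, 264.6], [406.3, 310.0]] [[405.0, 323.6], [353.8, 326.8]]
1.75 [[402.1, 264.9], [401.5, 310.3]] [[404.7, 319.7], [353.7, 322.9]]
1.85 [[397.7, 265.6], [396.9, 310.9]] [[404.4, 316.0], [353.5, 319.1]]
[0.33947049 0.04410877 0.25446021] [ 0.38379962 -0.52830217  0.13617059]
```

View pics/side2.png

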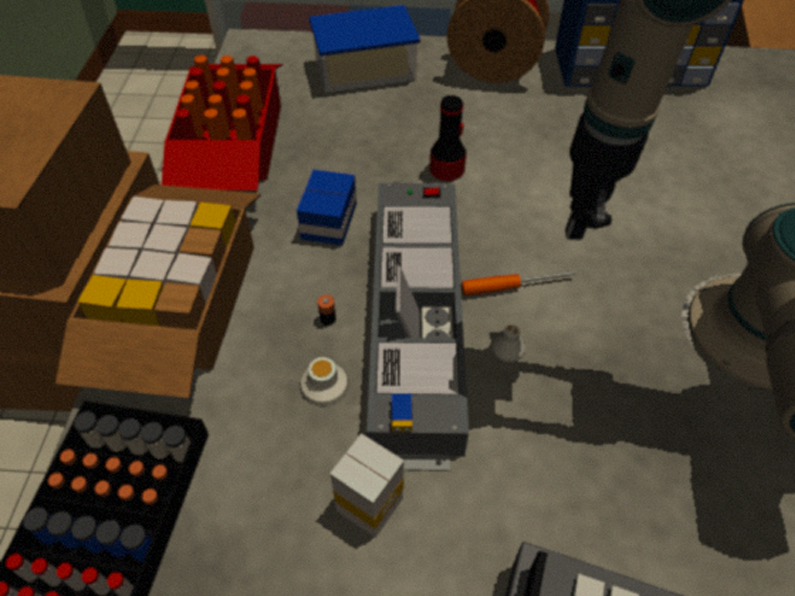

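View pics/top2.png

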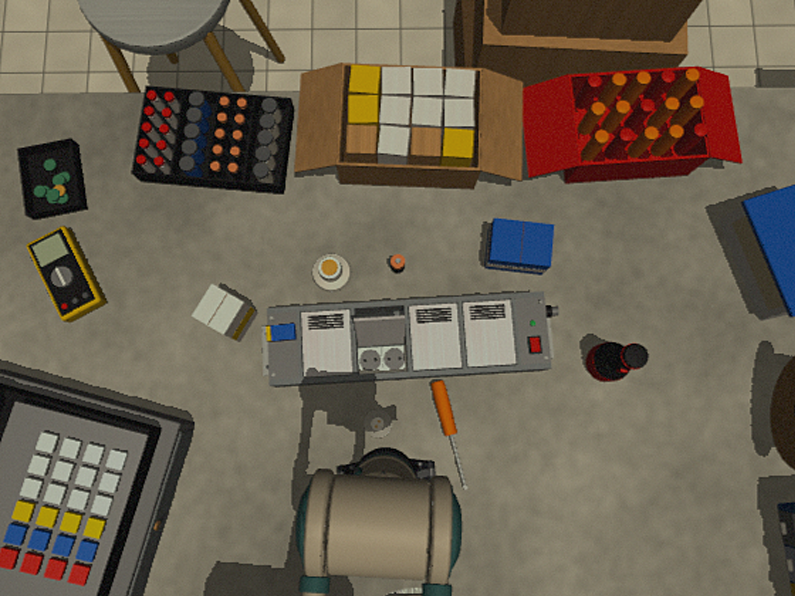

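The lid's top edge is at about (399,263) in the side view and row 318 in the top view. Both match about 1.8 rad. The other lids are flush and every item of goods is at its starting pixel position.

```bash
python3 -c "
from bench import arm
print(arm.hand_in())"
```

```text
the job is handed in; nothing more can be done
None
```

The free lid was lid_2, and it now leans open at about 1.8 rad by the camera check (its stop is at 1.85). I handed the job in at about 12 s of the 64 s allowed; hand-in gives no verdict.

- **Finding it:** I pressed lid_0 (17 N reading) and lid_1 (9 N), and both sat solid. lid_2 gave way at under 3 N, so I pressed it down to roughly 0.8 rad. I did not press lid_3.
- **Opening it:** I pushed the raised end over from the near side with the closed fingertips. At the end the force rose to about 5 N without further travel, so the lid was on its stop.
- **Last checks:** Both camera views show the other three lids flush and all the goods where they were. The arm was well clear, at about 0.25 m height. No check failed or disagreed.

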